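Clear the spanner and close the sprung access panel

ROBOT

A 7-joint arm with a two-finger parallel gripper is mounted at the origin on the work surface. World frame = base frame: x ahead of the robot, y to its left, z up, the work surface at z = 0. Lengths are in m, angles in rad, forces in N, time in s.
With the tool pointing down it reaches from about 0.4 to 0.85 m from the base axis. Payload 4.5 kg.
Tool frame: the origin (TCP) lies at the very end of the fingers, on their centre line; the grasp point (between the pads) lies 19 mm behind it; z points along the fingers, y is the line along which they close (so a half turn about z gives the same grasp; the last joint's range is limited). The gripper opens to 85 mm and grips with 20 to 120 N. Pads are 22 mm wide; open, the fingers measure 114 mm over their backs; the gripper's body (76 mm by 85 mm) begins 54 mm behind the grasp point. The pads swing forward as they close: fully open they stand 13 mm farther back than shut.
Start: joints at [-1.131, 0.689, -0.195, 1.565, 0.157, 0.902, -0.215], TCP at [0.247, 0.574, 0.231] pointing down, gripper open.
Joint ranges: [-3.01, 3.01], [-0.46, 2.08], [-1.47, 1.51], [0.13, 2.56], [-1, 4.14], [0.04, 2.09], [-2.66, 2.66]. Speed limits (rad/s): [2.57, 2.57, 3.14, 3.14, 3.14, 3.14, 3.14].

INTERFACE

Orientations are given as a unit quaternion [w, x, y, z].
In Python, from bench import state, snapshot, finish_job gives the robot as it stands.
- The arm moves only by the shell command python3 -m inch 'ROWS' [FORCE]. ROWS is JSON, a list that holds one entry, the list of rows, each a list of 7 numbers: the turn, a rotation vector about the tool's x, y, z normalised to -1 to 1, where 1 is 0.1 rad, then the shift along the tool's x, y, z normalised to -1 to 1, where 1 is 0.025 m, then the closure, from 0 (fully open) to 1 (shut). A call has 1 to 12 rows; each row shifts and turns the commanded pose from where the row before left it, along the tool's axes as they then stand; what a row does not reach is not made up. A row lasts 1/12 s, in which the tool goes at most 41.7 mm and 7.16 degrees, less where a joint would pass 70% of its speed; a pose out of reach is approached as far as the arm can. A call with a number of a shift or a turn outside -1 to 1 is refused whole. A call with a gripper value outside its range is refused whole. The fingers move at their own pace and stop on an object; FORCE is the grip in N (left out, the last holds). Time passes only in rows, so rows that do not move let the fingers close. It gives the time, the measured TCP pose, the force, the opening and the grip force at its end, in the units of the state.
- state(): the state, without advancing time (a new reading comes with each control period).
- snapshot(name): name is "scene" or "side" or "wrist"; returns a dict with "image" (480x640x3 uint8, blue, green, red), "camera_matrix" (3x3 intrinsics, pixels), "dist_coeffs" ([k1, k2, p1, p2, k3] as OpenCV has them; the pictures are not rectified), "cam_to_world" (4x4, takes a point from camera to world coordinates). Camera axes: x right, y down, z forward; pixel columns grow to the right and rows downward; lengths in m; the calibration is good to about 2 mm. A picture is of the moment at which its call begins. There is no depth.
- finish_job(): hands the job in; it is judged then, once.
The state is a dict: "clock": time; "joint_pos": joint angles; "qvel": joint speeds; "tau": joint torques, N m; "position": TCP position; "eef_rot": TCP orientation; "contact_force": force on the tool from outside, world axes, zero at the start; "wrist_torque": the same for the moment, N m; "grip_width": finger opening in m; "grip_force": force on a finger pad.
Only numpy, scipy, OpenCV 4.12 (cv2) and the standard library are available. Lean on these libraries where they do the work, as an engineer would, in place of code of your own. Each camera call takes 0.05 s, during which the arm holds its last target. There are 200 camera calls.

TASK

The spanner was left lying on the instrument's access panel: first hang it by its eye on the peg of the stand, fully down on the collar, and let go of it. Then turn the panel's quarter-turn fastener until its slot lines up with the two index marks on the panel, and press the panel fully down against the frame with the fingertips. Finish while holding it pressed there, and leave the bottle, beaker and tube rack where they are.

Things in the scene. Friction and masses are not known exactly. Their poses are not given: they have to be found in the camera images.
- module: fixed white low instrument case 240 x 280 x 85 mm (x, y, z). Origin: centre of its underside, on the bench; z up. Its top rim with black gasket (the frame) is at z = 85 mm. On it a sprung level aluminium panel 200 x 240 x 6 mm, centred, top face at z = 99 mm when up, 91 mm when fully down. Two short dark index marks on the panel, 34 mm either side of the fastener, lie along module x.
- panel (a joint): how far the panel is pressed down, m: 0 = up (start), 0.008 = fully down on the frame; it counts as down beyond 0.0065. Springs lift it: about 3.5 N starts it moving, about 7 N brings it fully down; it rises when let go. It only goes down while the fastener is lined up, else the fastener's hidden cross-bar stops it after about 2 mm.
- panel_top (a point): point on the panel's bare top face, a good place to press: 30 mm from the panel's centre towards module +y, 90 mm from the fastener's axis. Moves with the panel; axes as the module's.
- fastener (a joint): angle of the quarter-turn fastener in the panel, rad, anticlockwise positive seen from above; 0 = slot in line with the index marks (along module x), lined up = within 0.14 of it. Starts at 0.7 to 1.4, so it has to be turned clockwise. No stop at 0 (range -0.6 to 1.9); a steady friction of 0.04 N m holds it where it is left.
- fastener_grip (a point): middle of the fastener's upright steel grip rib: 34 mm long (x axis of this point; the dark slot line runs along its top), 10 mm wide (y), 16 mm high; its top is 21 mm above the panel's face. It stands on a dark disc 40 mm across, 5 mm high. The vertical turning axis passes through this point, at module x = 0, y = -60 mm.
- spanner: ring spanner, 0.1 to 0.2 kg, lying flat on the panel: steel ring plate 54 mm outside, eye (hole) 24 mm, 6 mm thick, with a straight black tail grip 14 mm wide, 14 mm high, along its -x from 24 to 102 mm from the eye's centre. Origin: eye's centre at the underside (flat all along); x from tail to ring, z up. Its balance point is about 18 mm from the eye's centre towards the tail.
- spanner_grip (a point): place to grip the spanner's tail: on its centre line, 58 mm from the eye's centre, 7 mm above its underside; axes as the spanner's.
- peg_stand: tool stand fixed on the bench: dark base plate 100 x 100 x 12 mm, a column 24 mm thick, at its top a collar 48 mm across, and above it an upright round peg 12 mm thick. Origin: centre of its underside, on the bench; z up. Peg tip 164 mm above the bench.
- peg_seat (a point): on the peg's axis at the collar's top face, 130 mm above the bench, where the ring comes to rest; the peg stands 34 mm above it. The spanner counts as hung when its eye's centre is within 12 mm of the axis and its underside within -5 to +8 mm of this height, any heading, tail tilted less than 0.25 rad, untouched.
- reagent_bottle: amber bottle with white cap, 64 mm across, 130 mm high; leave it alone. Origin: centre of its underside.
- beaker: glass beaker, 68 mm across, 80 mm high; leave it alone. Origin: centre of its underside.
- tube_rack: white rack of capped tubes, 160 x 60 x 84 mm, left of the module; leave it alone. Origin: centre of its underside.
There are look-alikes about, which are no part of the job. Several things look just like the peg_stand: the one meant starts farthest from the robot's base. Several things have the shape of the spanner; the one meant has the colours described above.

How it is judged:
By the outcome, as a careful person would: the job done as asked, in the order asked, and still so for the second after the job is handed in, while the arm keeps its last pose, push and grip.
It also fails if it takes over 64 s, if anything falls off the work surface, if the arm or the gripper's body presses on something with over 40 N, if the wrist force passes 120 N, or if a joint passes its speed limit or range.

## Working session

There is one attempt and no reset: what is moved stays moved. The work goes in short steps, Python scripts to look and compute and a shell command to move; the robot and the scene stay as the last step left them, time stands still between calls to the robot, and variables do not carry over. Pictures are saved under pics/ and viewed, at most 10 in all, crops included, and the job is handed in when it is done.

```bash
mkdir -p pics; ls
cat > h.py <<'E'
import numpy as np, cv2, json
from bench import state, snapshot, finish_job
from scipy.spatial.transform import Rotation as R
def snap(n, f):
    s=snapshot(n); cv2.imwrite(f'pics/{f}.png', s['image']); 
    np.savez(f'pics/{f}.npz', **{k:np.array(v) for k,v in s.items()}); return s
def load(f): return dict(np.load(f'pics/{f}.npz'))
def ray(s,uv):
    p=cv2.undistortPoints(np.array([[uv]],float),s['camera_matrix'],s['dist_coeffs'])[0,0]
    T=s['cam_to_world']; return T[:3,3], T[:3,:3]@np.array([p[0],p[1],1.])
def onz(s,uv,z):
    o,d=ray(s,uv); return o+d*(z-o[2])/d[2]
def proj(s,P):
    T=np.linalg.inv(s['cam_to_world']); 
    return cv2.projectPoints(np.array(P,float).reshape(-1,3),cv2.Rodrigues(T[:3,:3])[0],T[:3,3],s['camera_matrix'],s['dist_coeffs'])[0].reshape(-1,2)
def rot():
    q=np.array(state()['eef_rot']); return R.from_quat(q[[1,2,3,0]])
E
python3 - <<'E'
from h import *
a=snap('scene','s0'); b=snap('side','d0'); c=snap('wrist','w0')
cv2.imwrite('pics/all.png', cv2.resize(np.vstack([np.hstack([a['image'],b['image']])]),(800,300)))
for s in (a,b,c): print(np.round(s['cam_to_world'],3).tolist())
print(state()['position'],rot().as_matrix().round(3).tolist())
E
```

```text
pics
[[0.574, 0.458, -0.679, 1.362], [0.819, -0.339, 0.463, -0.455], [-0.018, -0.822, -0.57, 0.766], [0.0, 0.0, 0.0, 1.0]]
[[0.971, -0.155, 0.184, 0.367], [-0.24, -0.681, 0.692, -0.674], [0.019, -0.716, -0.698, 0.866], [0.0, 0.0, 0.0, 1.0]]
[[0.394, 0.888, 0.237, 0.187], [0.919, -0.38, -0.103, 0.6], [-0.001, 0.258, -0.966, 0.374], [0.0, 0.0, 0.0, 1.0]]
[0.24657391 0.57378824 0.23067944] [[-0.919, 0.395, -0.0], [0.395, 0.919, -0.001], [-0.0, -0.001, -1.0]]
```

View pics/s0.png

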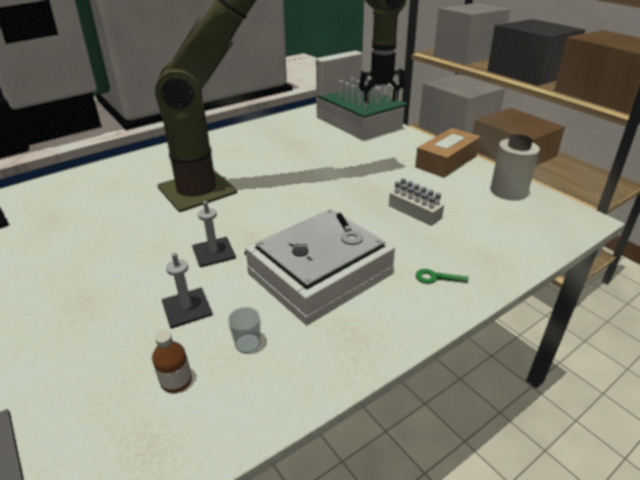

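View pics/d0.png

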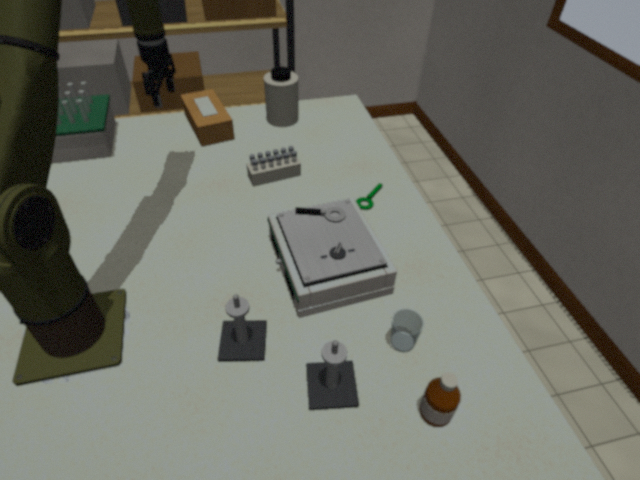

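The scene view shows two stands, at scene px (181,285) and (207,230), and side px (333,350) and (238,305). The spanner with the steel ring and black tail is on the panel at scene (347,228) and side (322,212). The green one at scene (440,277) is a look-alike. Next I'll measure these and enlarge both views.

Run:
```python
from h import *
a=load('s0'); b=load('d0')
A=cv2.resize(a['image'][195:325,150:400],(800,416),interpolation=cv2.INTER_CUBIC)
B=cv2.resize(b['image'][190:415,210:410],(533,600),interpolation=cv2.INTER_CUBIC)
cv2.imwrite('pics/ca.png',A); cv2.imwrite('pics/cb.png',B)
for n,u,v in (('far?',(175,256),(335,344)),('near?',(207,204),(237,297))):
    for s,p in ((a,u),(b,v)): print(n,onz(s,p,.164).round(3))
# black tail mask on panel
for s,roi in ((a,(330,205,365,235)),(b,(290,200,335,222))):
    x0,y0,x1,y1=roi; g=s['image'][y0:y1,x0:x1].max(2); print(g.min()); ys,xs=np.where(g<60); print(len(xs),xs.mean()+x0,ys.mean()+y0, onz(s,(xs.mean()+x0,ys.mean()+y0),.107).round(3))
```

```text
far? [ 0.533 -0.251  0.164]
far? [ 0.518 -0.255  0.164]
near? [ 0.375 -0.106  0.164]
near? [ 0.361 -0.11   0.164]
13
63 341.5238095238095 219.85714285714286 [0.562 0.172 0.107]
1
135 308.27407407407406 211.25185185185185 [0.568 0.169 0.107]
```

View pics/ca.png

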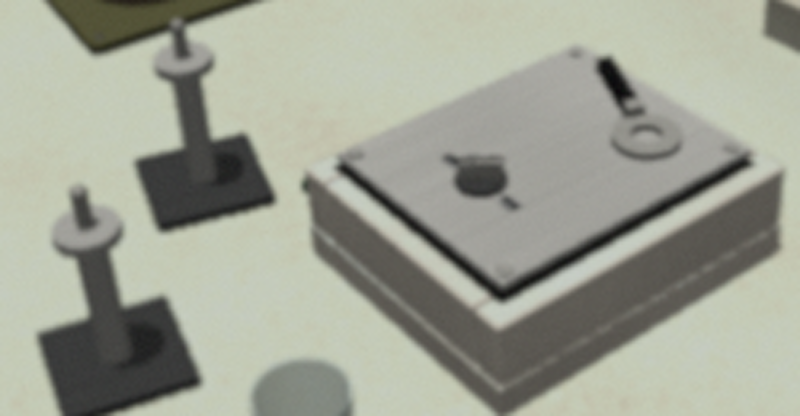

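View pics/cb.png

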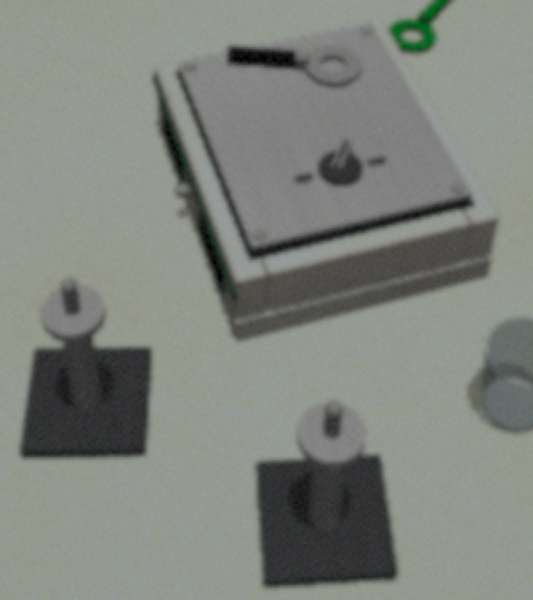

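Crop check: the far stand is at crop A (77,190) and crop B (333,405), about 0.58 m from the base against 0.38 m for the other, so it is the one meant. The steel and black spanner has its eye at A (646,135) and B (334,65). The fastener is at A (482,175) and B (342,165), its slot turned away from the index marks.

Run:
```python
from h import *
a=load('s0'); b=load('d0')
fa=lambda p:(p[0]/3.2+150,p[1]/3.2+195)
fb=lambda p:(p[0]*200/533+210,p[1]*.375+190)
def tri(p,q):
    o1,d1=ray(a,fa(p));o2,d2=ray(b,fb(q))
    M=np.zeros((3,3));r=np.zeros(3)
    for o,d in((o1,d1),(o2,d2)):
        d=d/np.linalg.norm(d);P=np.eye(3)-np.outer(d,d);M+=P;r+=P@o
    return np.linalg.solve(M,r).round(4)
for n,p,q,z in [('pegtip',(77,188),(334,404),.164),('collar',(88,229),(332,432),.130),('eye',(646,135),(333,65),.105),('tailend',(606,63),(231,55),.108),('tailin',(632,100),(297,62),.108),('c1',(340,160),(254,250),.099),('c2',(577,45),(178,70),.099),('c3',(753,157),(374,27),.099),('c4',(503,291),(472,201),.099),('m1',(450,159),(303,178),.099),('m2',(511,203),(377,161),.099),('disc',(481,178),(341,168),.103)]:
    print(n,tri(p,q),onz(a,fa(p),z)[:2].round(4),onz(b,fb(q),z)[:2].round(4))
```

```text
pegtip [ 0.5206 -0.2487  0.1617] [ 0.5239 -0.2496] [ 0.5201 -0.25  ]
collar [ 0.5209 -0.2482  0.1262] [ 0.5257 -0.2492] [ 0.5202 -0.2506]
eye [0.6333 0.149  0.1021] [0.6359 0.1473] [0.6321 0.1448]
tailend [0.5403 0.1812 0.1063] [0.5408 0.1819] [0.5398 0.1769]
tailin [0.5995 0.1596 0.108 ] [0.5956 0.1655] [0.5988 0.1533]
c1 [ 0.5107 -0.0487  0.0922] [ 0.5187 -0.052 ] [ 0.5094 -0.055 ]
c2 [0.4892 0.1886 0.0933] [0.4929 0.1882] [0.4881 0.1768]
c3 [0.6923 0.2057 0.0919] [0.6991 0.1992] [0.6893 0.1971]
c4 [ 0.7077 -0.0343  0.0905] [ 0.7144 -0.037 ] [ 0.7036 -0.0441]
m1 [0.5687 0.0138 0.1003] [0.5667 0.0153] [0.569  0.0143]
m2 [0.6383 0.0211 0.0984] [0.6382 0.0217] [0.638  0.0196]
disc [0.604  0.0179 0.1013] [0.6049 0.0181] [0.6033 0.0148]
```

```bash
python3 -m inch '[[[0,0,0,-0.5,-0.25,0,0],[0,0,0,-0.95,-0.5,0,0],[0,0,0,-0.95,-0.5,0,0],[0,0,0,-0.95,-0.5,0,0],[0,0,0,-0.95,-0.5,0,0],[0,0,0,-0.95,-0.5,0,0],[0,0,0,-0.95,-0.5,0,0],[0,0,0,-0.95,-0.5,0,0],[0,0,0,-0.95,-0.5,0,0],[0,0,0,-0.95,-0.5,0,0],[0,0,0,-0.95,-0.5,0,0],[0,0,0,-0.95,-0.5,0,0]]]' 
python3 -m inch '[[[0,0,0,-0.95,-0.5,0,0],[0,0,0,-0.95,-0.5,0,0],[0,0,0,-0.95,-0.5,0,0],[0,0,0,-0.95,-0.5,0,0],[0,0,0,-0.95,-0.5,0,0],[0,0,0,-0.95,-0.5,0,0],[0,0,0,-0.95,-0.5,0,0],[0,0,0,-0.95,-0.5,0,0],[0,0,-0.37,0,0,0,0],[0,0,-0.36,0,0,0,0],[0,0,0,0,0,0,0],[0,0,0,0,0,0,0]]]'
python3 - <<'E'
from h import *
s=snap('wrist','w1'); print(state()['position'],rot().as_matrix().round(3).tolist(),state()['joint_pos'])
for P in [(.6335,.147,.105),(.5785,.166,.113),(.604,.0175,.12)]: print(proj(s,P))
E
```

```text
clock: 1.15
position: [0.4425, 0.3315, 0.2312]
eef_rot: [0.0, 0.202, 0.979, -0.0]
contact_force: [0.3, -0.2, -0.8]
grip_width: 0.0854
grip_force: 0.0
clock: 2.15
position: [0.5763, 0.1663, 0.2311]
eef_rot: [-0.0, 0.166, 0.986, -0.0]
contact_force: [-0.5, 0.4, 0.6]
grip_width: 0.0856
grip_force: 0.0
[0.57626856 0.16674656 0.23123932] [[-0.945, 0.328, -0.0], [0.328, 0.945, -0.0], [0.0, -0.0, -1.0]] [-0.20183488  0.66084667 -0.27356181  1.64158053  0.2188123   0.8698008
  0.67466947]
[[323.71654154 303.40130418]]
[[323.66926483 234.93763523]]
[[152.55145671 328.4873012 ]]
```

View pics/w1.png

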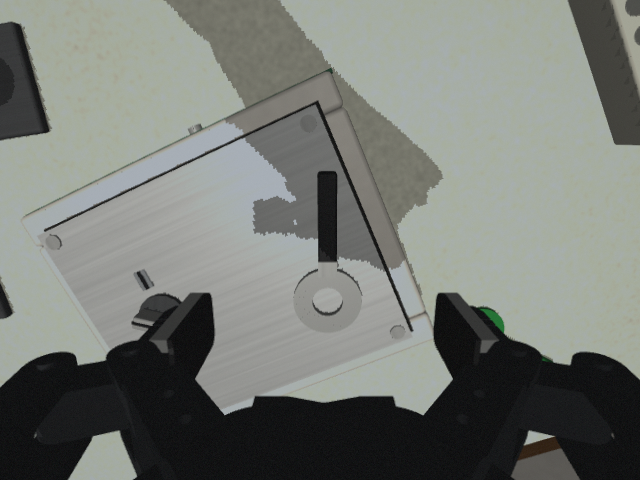

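The wrist view shows the spanner's tail from (327,172) to (327,262) and the eye at (327,299), with the tool already nearly aligned. I'll compute the grip offset.

Run:
```python
from h import *
s=load('w1'); im=s['image']
g=im[160:275,305:350].max(2); ys,xs=np.where(g<45); 
top=np.array([xs[ys<ys.min()+6].mean()+305,ys.min()+160]); print('tail px',xs.mean()+305,ys.mean()+160,ys.min()+160,ys.max()+160,top)
lo=(xs[(ys>85)&(ys<98)].mean()+305,251.5); hi=(xs[(ys>15)&(ys<28)].mean()+305,181.5)
roi=im[285:315,305:350].astype(int); 
gray=cv2.cvtColor(im,cv2.COLOR_BGR2GRAY)
c=cv2.HoughCircles(cv2.GaussianBlur(gray,(3,3),0)[260:345,280:375],cv2.HOUGH_GRADIENT,1.2,50,param1=60,param2=15,minRadius=11,maxRadius=40); print(c+[280,260,0] if c is not None else None)
p,q=onz(s,hi,.113),onz(s,lo,.113); d=(q-p)/np.linalg.norm(q-p); print('heading',d,np.degrees(np.arctan2(d[1],d[0])))
e=onz(s,(327.5,299.5),.102); print('eye',e, 'grip',e-.058*d)
print('tail centre',onz(s,(xs.mean()+305,ys.mean()+160),.111),e-.063*d)
T=rot().inv().apply(e-.058*d-state()['position']); print('tool delta units',T/.025,'ang',np.degrees(np.arctan2(d[1],d[0])))
```

```text
tail px 327.80480824270177 213.53863766456783 160 260 [341.68421053 160.        ]
[[[327.40000153 299.          34.27999878]]]
heading [ 0.94146858 -0.33710074  0.        ] -19.70033388920485
eye [0.63259992 0.15051672 0.102     ] grip [0.57799475 0.17006856 0.102     ]
tail centre [0.56480944 0.17391701 0.111     ] [0.5732874  0.17175406 0.102     ]
tool delta units [-0.02313105  0.14996095  5.16951482] ang -19.70033388920485
```

```bash
python3 -m inch '[[[0,0,0.1,0,0.15,0.8,0],[0,0,0,0,0,1,0],[0,0,0,0,0,1,0],[0,0,0,0,0,1,0],[0,0,0,0,0,0.8,0],[0,0,0,0,0,0.3,0],[0,0,0,0,0,0.2,0],[0,0,0,0,0,0,0]]]'
python3 -m inch '[[[0,0,0,0,0,0,0.6],[0,0,0,0,0,0,0.7],[0,0,0,0,0,0,0.8],[0,0,0,0,0,0,0.9],[0,0,0,0,0,0,1],[0,0,0,0,0,0,1],[0,0,0,0,0,0,1],[0,0,0,0,0,0,1],[0,0,0,0,0,0,1]]]' 70
```

```text
clock: 2.87
position: [0.5776, 0.1709, 0.1035]
eef_rot: [-0.0, 0.17, 0.985, -0.0]
contact_force: [-0.1, -0.1, -0.4]
grip_width: 0.0858
grip_force: 0.0
clock: 3.62
position: [0.5779, 0.1707, 0.104]
eef_rot: [0.0, 0.171, 0.985, -0.0]
contact_force: [-0.1, -0.4, 1.6]
grip_width: 0.0114
grip_force: 69.7
```

```bash
python3 -m inch '[[[0,0,0,0,0,-0.3,1],[0,0,0,0,0,-0.6,1],[0,0,0,0,0,-1,1],[0,0,0,0,0,-1,1],[0,0,0,0,0,-1,1],[0,0,0,0,0,-0.6,1],[0,0,0,0,0,-0.3,1],[0,0,0,0,0,0,1],[0,0,0,0,0,0,1]]]'
python3 - <<'E'
from h import *
s=snap('wrist','w2'); t=snap('side','d2')
cv2.imwrite('pics/c2.png',np.hstack([cv2.resize(s['image'],(480,360)),cv2.resize(t['image'][90:240,255:388],(320,360))]))
E
```

```text
clock: 4.37
position: [0.5773, 0.1706, 0.2233]
eef_rot: [-0.0, 0.171, 0.985, -0.0]
contact_force: [-1.2, -0.2, -1.7]
grip_width: 0.0116
grip_force: 69.3
```

View pics/c2.png

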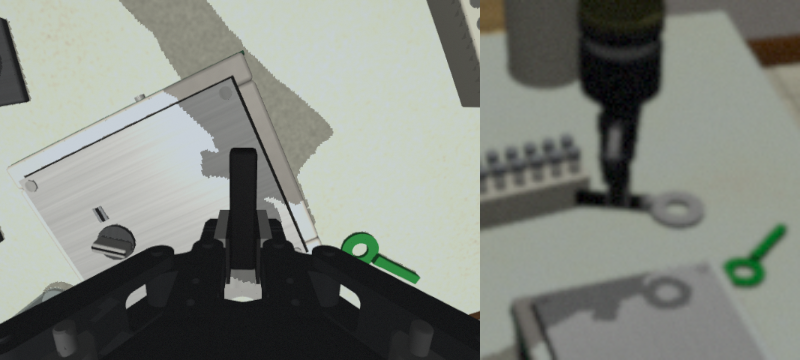

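The view shows the spanner held level, its tail between the pads and the ring clear of the panel. Now moving it above the far peg.

```bash
python3 -m inch '[[[0,0,0,-0.06,-0.3,0,1],[0,0,0,-0.06,-0.6,0,1],[0,0,0,-0.06,-0.92,0,1],[0,0,0,-0.06,-0.92,0,1],[0,0,0,-0.06,-0.92,0,1],[0,0,0,-0.06,-0.92,0,1],[0,0,0,-0.06,-0.92,0,1],[0,0,0,-0.06,-0.92,0,1],[0,0,0,-0.06,-0.92,0,1],[0,0,0,-0.06,-0.92,0,1],[0,0,0,-0.06,-0.92,0,1],[0,0,0,-0.06,-0.92,0,1]]]' 
python3 -m inch '[[[0,0,0,-0.06,-0.92,0,1],[0,0,0,-0.06,-0.92,0,1],[0,0,0,-0.06,-0.92,0,1],[0,0,0,-0.06,-0.92,0,1],[0,0,0,-0.06,-0.92,0,1],[0,0,0,-0.06,-0.92,0,1],[0,0,0,-0.06,-0.6,0,1],[0,0,0,-0.06,-0.3,0,1],[0,0,0,0,0,0,1],[0,0,0,0,0,0,1]]]'
python3 - <<'E'
from h import *
s=snap('wrist','w3'); t=snap('side','d3'); u=snap('scene','s3')
st=state(); print(st['position'],rot().as_matrix().round(3).tolist(),st['joint_pos'])
p=[proj(k,[(.5215,-.249,.164),(.5215,-.249,.22)]) for k in (t,u)]; print(p)
C=[]
for k,q in ((t,p[0]),(u,p[1])):
    x,y=q[1].astype(int)-[35,25]; print(x,y); C.append(cv2.resize(k['image'][y:y+90,x:x+60],(400,600),interpolation=cv2.INTER_CUBIC))
cv2.imwrite('pics/c3.png',np.hstack(C))
E
```

```text
clock: 5.47
position: [0.5081, -0.0758, 0.2233]
eef_rot: [-0.001, 0.171, 0.985, -0.001]
contact_force: [0.3, 0.1, -2.2]
grip_width: 0.0112
grip_force: 69.2
clock: 6.3
position: [0.4668, -0.2281, 0.2236]
eef_rot: [-0.0, 0.171, 0.985, 0.0]
contact_force: [0.2, 0.6, -2.1]
grip_width: 0.0115
grip_force: 69.2
[ 0.46766894 -0.22667987  0.22377715] [[-0.943, 0.334, 0.0], [0.334, 0.943, 0.001], [0.0, 0.001, -1.0]] [ 0.56887667  0.5738477  -0.32664797  1.88504299  0.26431897  0.72474898
  1.32229429]
[array([[335.92073359, 340.89980142],
       [337.4948554 , 322.76771844]]), array([[173.92516109, 253.10307886],
       [168.89080759, 231.52029639]])]
302 297
133 206
```

View pics/c3.png

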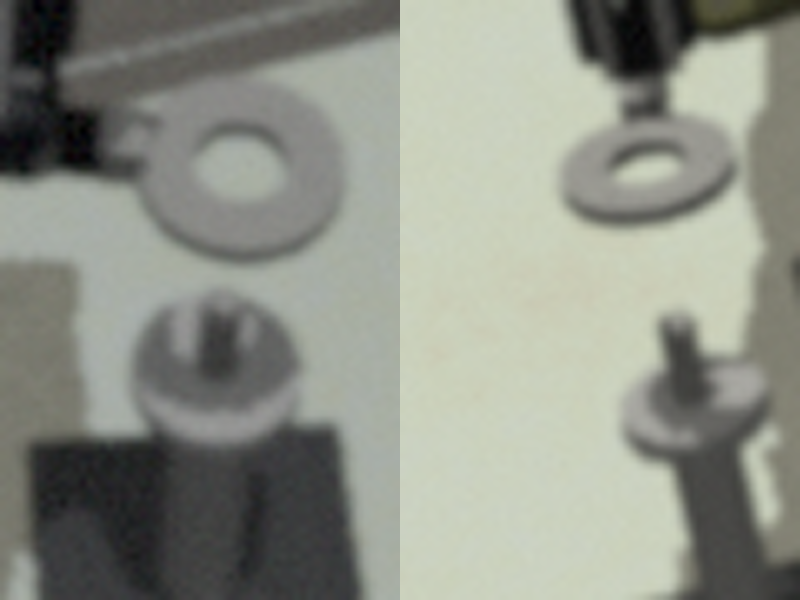

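Side crop: ring centre (242,165) and peg tip (221,301). Scene crop: ring centre (249,163) and peg tip (278,317). I'll triangulate both for the relative offset.

Run:
```python
from h import *
t,u=load('d3'),load('s3'); f=6.6667
ft=lambda p:(302+p[0]/f,297+p[1]/f); fu=lambda p:(133+p[0]/f,206+p[1]/f)
def tri(p,q):
    M=np.zeros((3,3));r=np.zeros(3)
    for o,d in(ray(t,p),ray(u,q)):
        d=d/np.linalg.norm(d);P=np.eye(3)-np.outer(d,d);M+=P;r+=P@o
    return np.linalg.solve(M,r)
e=tri(ft((242,165)),fu((249,163))); p=tri(ft((221,302)),fu((278,318))); c=tri(ft((216,370)),fu((296,410)))
print(e,p,c,p-e)
for s,a,b,c_ in ((t,ft((242,165)),ft((221,302)),ft((216,370))),(u,fu((249,163)),fu((278,318)),fu((296,410)))): print(onz(s,a,.224)[:2],onz(s,b,.164)[:2],onz(s,c_,.130)[:2],onz(s,b,.164)[:2]-onz(s,a,.224)[:2])
E=rot().inv()
print('u',E.apply(p-e)/.025, 'tcp-pred eye', state()['position']-rot().apply([.0586,0,0]))
```

```text
[ 0.52303451 -0.24690012  0.2215481 ] [ 0.52014621 -0.24813011  0.16027429] [ 0.52079601 -0.24844811  0.12408604] [-0.0028883  -0.00122999 -0.06127382]
[ 0.52244712 -0.24994839] [ 0.51937157 -0.25147616] [ 0.5195623  -0.25157734] [-0.00307555 -0.00152777]
[ 0.52568692 -0.24658723] [ 0.52454597 -0.24842397] [ 0.5287187 -0.2505833] [-0.00114095 -0.00183674]
u [ 0.0922228  -0.08739783  2.45087613] tcp-pred eye [ 0.52290937 -0.2462363   0.22377077]
```

```bash
python3 -m inch '[[[0,0,0,0.07,-0.09,0.3,1],[0,0,0,0,0,0.6,1],[0,0,0,0,0,0.6,1],[0,0,0,0,0,0.3,1],[0,0,0,0,0,0.3,1],[0,0,0,0,0,0.3,1],[0,0,0,0,0,0.3,1],[0,0,0,0,0,0,1]]]' 
python3 -m inch '[[[0,0,0,0,0,0.2,1],[0,0,0,0,0,0.2,1],[0,0,0,0,0,0.2,1],[0,0,0,0,0,0.1,1],[0,0,0,0,0,0.1,1],[0,0,0,0,0,0,1],[0,0,0,0,0,0,1]]]'
python3 - <<'E'
from h import *
t=snap('side','d4');u=snap('scene','s4')
C=[cv2.resize(k['image'][y:y+90,x:x+60],(400,600),interpolation=cv2.INTER_CUBIC) for k,x,y in ((t,302,310),(u,140,220))]
cv2.imwrite('pics/c4.png',np.hstack(C))
E
```

```text
clock: 7.12
position: [0.4642, -0.2294, 0.155]
eef_rot: [-0.001, 0.17, 0.985, 0.0]
contact_force: [-0.2, -0.6, -2.2]
grip_width: 0.0114
grip_force: 69.2
clock: 7.7
position: [0.4649, -0.2298, 0.1362]
eef_rot: [-0.0, 0.171, 0.985, 0.0]
contact_force: [0.2, -0.2, -1.7]
grip_width: 0.0117
grip_force: 69.2
```

View pics/c4.png

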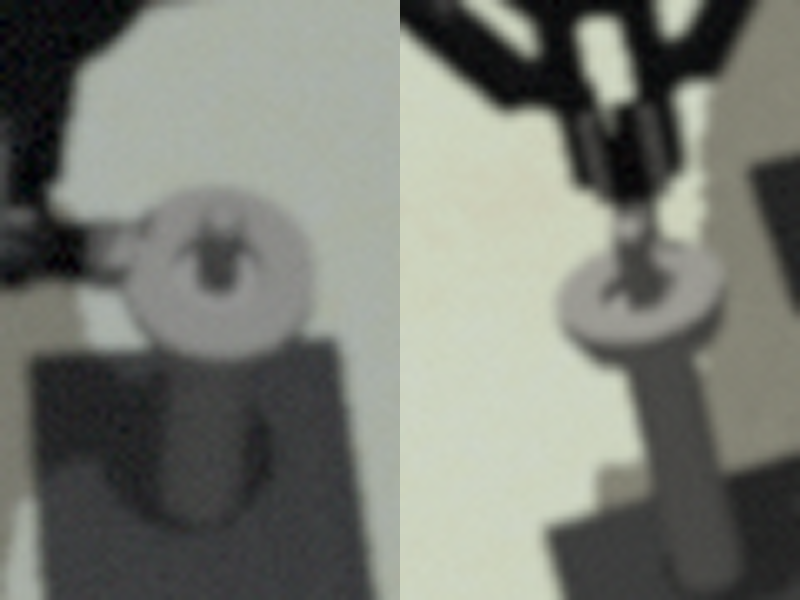

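The peg stands through the eye at crop (217,245) and (638,275), with the ring close to the collar. I'll lower it until the collar takes the load, then release.

```bash
python3 -m inch '[[[0,0,0,0,0,0.04,1],[0,0,0,0,0,0.04,1],[0,0,0,0,0,0,1],[0,0,0,0,0,0,1]]]'
```

```text
clock: 8.13
position: [0.465, -0.2298, 0.1349]
eef_rot: [0.0, 0.171, 0.985, -0.0]
contact_force: [-0.8, -0.3, 5.1]
grip_width: 0.0114
grip_force: 70.1
```

```bash
python3 -m inch '[[[0,0,0,0,0,0,0.8],[0,0,0,0,0,0,0.7],[0,0,0,0,0,0,0.5],[0,0,0,0,0,0,0.3],[0,0,0,0,0,0,0.3],[0,0,0,0,0,0,0.3],[0,0,0,0,0,-0.3,0.3],[0,0,0,0,0,-0.8,0.3],[0,0,0,0,0,-1,0.3],[0,0,0,0,0,-1,0.3],[0,0,0,0,0,-0.7,0.3],[0,0,0,0,0,0,0.3]]]'
python3 - <<'E'
from h import *
t=snap('side','d5');u=snap('scene','s5')
C=[cv2.resize(k['image'][y:y+90,x:x+60],(400,600),interpolation=cv2.INTER_CUBIC) for k,x,y in ((t,295,310),(u,140,210))]
cv2.imwrite('pics/c5.png',np.hstack(C)); print(state()['position'],state()['joint_pos'])
E
```

```text
clock: 9.13
position: [0.4671, -0.2305, 0.2332]
eef_rot: [0.004, 0.171, 0.985, -0.001]
contact_force: [0.8, -0.1, 0.2]
grip_width: 0.0599
grip_force: 0.0
[ 0.46507203 -0.22995436  0.23007484] [ 0.57992516  0.56342336 -0.33184132  1.88189232  0.26224621  0.73685974
  1.32839752]
```

View pics/c5.png

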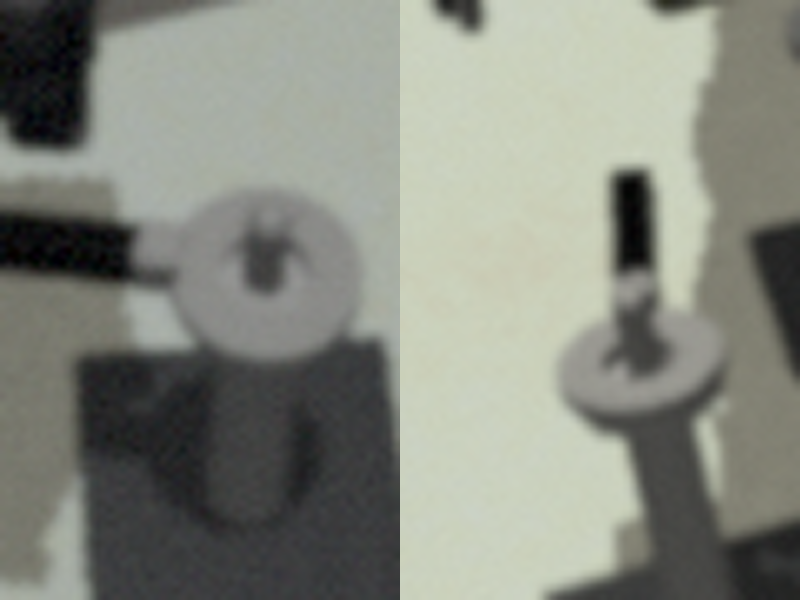

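The spanner hangs level on the collar with the peg through its eye, and the gripper is clear of it. Next I'll go above the fastener and measure it in the wrist view.

```bash
python3 -m inch '[[[0,0,0,-0.15,0.4,0,0],[0,0,0,-0.15,0.8,0,0],[0,0,0,-0.15,1,0,0],[0,0,0,-0.15,1,0,0],[0,0,0,-0.15,1,0,0],[0,0,0,-0.15,1,0,0],[0,0,0,-0.15,1,0,0],[0,0,0,-0.15,1,0,0],[0,0,0,-0.15,1,0,0],[0,0,0,-0.15,1,0,0],[0,0,0,-0.15,1,0,0],[0,0,0,-0.15,0.6,0,0]]]'
python3 -m inch '[[[0,0,0,-0.1,0.4,0,0],[0,0,0,0,0,0,0],[0,0,0,0,0,0,0]]]'
cat >> h.py <<'E'
def topview(s,c,z,half=.06,N=600):
    "rectify plane z about c: row down = -world y, col right = +world x"
    L=np.linspace(-half,half,N); X,Y=np.meshgrid(c[0]+L,c[1]-L)
    uv=proj(s,np.stack([X,Y,np.full_like(X,z)],-1)).astype(np.float32).reshape(N,N,2)
    return cv2.remap(s['image'],uv[...,0],uv[...,1],cv2.INTER_CUBIC)
E
python3 - <<'E'
from h import *
s=snap('wrist','w6'); print(state()['position'],state()['joint_pos'])
c=(.604,.0175)
A=topview(s,c,.120);B=topview(s,c,.099)
cv2.imwrite('pics/c6.png',cv2.resize(np.hstack([A,B]),(800,400)))
E
```

```text
clock: 10.23
position: [0.5982, 0.0144, 0.2279]
eef_rot: [-0.001, 0.168, 0.986, 0.001]
contact_force: [0.3, 0.6, -0.0]
grip_width: 0.0856
grip_force: 0.0
clock: 10.48
position: [0.6031, 0.0179, 0.2283]
eef_rot: [-0.001, 0.17, 0.985, -0.001]
contact_force: [-0.5, -0.5, -0.3]
grip_width: 0.0857
grip_force: 0.0
[0.60283513 0.01674031 0.22851945] [ 0.06197127  0.67071047 -0.2930483   1.63245136  0.23724117  0.8758372
  0.90291765]
```

View pics/c6.png

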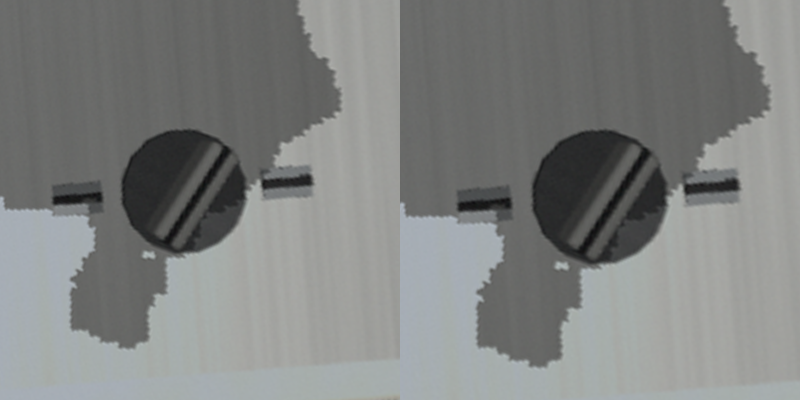

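Top view: the slot runs (168,243)–(226,152), 57.5° in world. The marks at (485,204) and (711,187) lie at 4.3°, so the fastener angle is about 0.93 rad, centred at (0.6032, 0.0185). Turning the tool across the rib.

```bash
python3 -m inch '[[[0,0,0.5,0,0,0,0],[0,0,1,0,0,0,0],[0,0,1,0,0,0,0],[0,0,1,0,0,0,0],[0,0,1,0,0,0,0],[0,0,1,0,0,0,0],[0,0,1,0,0,0,0],[0,0,1,0,0,0,0],[0,0,1,0,0,0,0],[0,0,1,0,0,0,0],[0,0,1,0,0,0,0],[0,0,1,0,0,0,0]]]'
python3 -m inch '[[[0,0,1,0,0,0,0],[0,0,1,0,0,0,0],[0,0,1,0,0,0,0],[0,0,1,0,0,0,0],[0,0,1,0,0,0,0],[0,0,1,0,0,0,0],[0,0,0.5,0,0,0,0],[0,0,0,0,0,0,0],[0,0,0,0,0,0,0]]]'
python3 - <<'E'
from h import *
M=rot().as_matrix(); st=state(); print(M.round(3).tolist(),np.degrees(np.arctan2(M[1,1],M[0,1])),st['joint_pos'][6],st['position'])
for _ in range(4): pass
print(rot().inv().apply(np.array([.6032,.0185,.108])-st['position'])/.025)
s=snap('wrist','w7'); c=(.6032,.0185)
g=cv2.cvtColor(topview(s,c,.120,.03),cv2.COLOR_BGR2GRAY)
# slot: straight edges inside disc
e=cv2.Canny(cv2.GaussianBlur(g,(9,9),0),20,60); m=np.zeros_like(e); cv2.circle(m,(300,300),160,255,-1)
L=cv2.HoughLinesP(e&m,1,np.pi/360,60,minLineLength=140,maxLineGap=15)
for x1,y1,x2,y2 in L[:,0][:8]: print(x1,y1,x2,y2,round(np.degrees(np.arctan2(y1-y2,x2-x1)),1))
E
```

```text
clock: 11.53
position: [0.6029, 0.0158, 0.2293]
eef_rot: [-0.0, 0.682, 0.731, -0.001]
contact_force: [0.7, -0.5, 0.7]
grip_width: 0.0854
grip_force: 0.0
clock: 12.28
position: [0.6031, 0.0165, 0.2293]
eef_rot: [0.0, 0.878, 0.479, -0.0]
contact_force: [-0.2, 0.8, 0.1]
grip_width: 0.0854
grip_force: 0.0
[[0.542, 0.841, -0.001], [0.841, -0.542, -0.001], [-0.001, -0.0, -1.0]] -32.80206505246453 -0.4937173358899963 [0.6031394  0.01650392 0.22929488]
[ 0.07299074 -0.04054099  4.85173429]
221 439 394 173 57.0
266 325 373 158 57.4
207 416 350 192 57.4
```

```bash
python3 -m inch '[[[0,0,0,0.07,-0.04,0.5,0],[0,0,0,0,0,1,0],[0,0,0,0,0,1,0],[0,0,0,0,0,1,0],[0,0,0,0,0,0.7,0],[0,0,0,0,0,0.4,0],[0,0,0,0,0,0.25,0],[0,0,0,0,0,0,0]]]'
python3 -m inch '[[[0,0,0,0,0,0,0.6],[0,0,0,0,0,0,0.7],[0,0,0,0,0,0,0.8],[0,0,0,0,0,0,0.85],[0,0,0,0,0,0,0.9],[0,0,0,0,0,0,0.95],[0,0,0,0,0,0,1],[0,0,0,0,0,0,1],[0,0,0,0,0,0,1]]]' 30
```

```text
clock: 13.0
position: [0.6033, 0.0197, 0.1072]
eef_rot: [-0.0, 0.878, 0.479, -0.001]
contact_force: [-0.1, 0.8, -0.2]
grip_width: 0.0856
grip_force: 0.0
clock: 13.75
position: [0.604, 0.02, 0.1084]
eef_rot: [0.0, 0.878, 0.479, 0.0]
contact_force: [0.0, 0.3, 3.1]
grip_width: 0.0089
grip_force: 34.7
```

```bash
python3 -m inch '[[[0,0,0.5,0,0,-0.04,1],[0,0,0.8,0,0,0,1],[0,0,0.9,0,0,0,1],[0,0,0.9,0,0,0,1],[0,0,0.9,0,0,0,1],[0,0,0.9,0,0,0,1],[0,0,0.9,0,0,0,1],[0,0,0.9,0,0,0,1],[0,0,0.9,0,0,0,1],[0,0,0.9,0,0,0,1],[0,0,0.7,0,0,0,1],[0,0,0,0,0,0,1]]]'
python3 - <<'E'
from h import *
M=rot().as_matrix(); st=state(); print(np.degrees(np.arctan2(M[1,0],M[0,0])),st['joint_pos'][6],st['wrist_torque'],st['qvel'].round(3))
E
```

```text
clock: 14.75
position: [0.6048, 0.0186, 0.1086]
eef_rot: [0.001, 0.999, 0.038, 0.001]
contact_force: [3.0, -3.1, -5.9]
grip_width: 0.0092
grip_force: 33.6
4.385716423654278 -1.091012516097462 [-0.68164154 -0.75180538 -0.08531228] [ 0.011 -0.005 -0.023 -0.002  0.029 -0.008  0.076]
```

```bash
python3 -m inch '[[[0,0,0,0,0,0,0.9],[0,0,0,0,0,0,0.8],[0,0,0,0,0,0,0.5],[0,0,0,0,0,0,0.2],[0,0,0,0,0,0,0],[0,0,0,0,0,0,0],[0,0,0,0,0,-0.4,0],[0,0,0,0,0,-1,0],[0,0,0,0,0,-1,0],[0,0,0,0,0,-1,0],[0,0,0,0,0,-0.6,0],[0,0,0,0,0,0,0]]]'
python3 - <<'E'
from h import *
s=snap('wrist','w8'); c=(.6032,.0185); print(state()['position'])
g=cv2.cvtColor(topview(s,c,.120,.03),cv2.COLOR_BGR2GRAY)
def lines(g,r,ml,th):
    e=cv2.Canny(cv2.GaussianBlur(g,(9,9),0),20,60)
    if r: m=np.zeros_like(e); cv2.circle(m,(300,300),r,255,-1); e&=m
    L=cv2.HoughLinesP(e,1,np.pi/360,th,minLineLength=ml,maxLineGap=15)
    for x1,y1,x2,y2 in L[:,0][:8]: print(x1,y1,x2,y2,round(np.degrees(np.arctan2(y1-y2,x2-x1)),1))
lines(g,170,140,60)
# marks: dark pixels at +-34 mm on plane .099
h=cv2.cvtColor(topview(s,c,.099,.06),cv2.COLOR_BGR2GRAY); pts=[]
for sg in (-1,1):
    cx,cy=int(300+sg*170),int(300-sg*13); w=h[cy-28:cy+28,cx-50:cx+50]; ys,xs=np.where(w<np.percentile(w,6)); pts.append((np.median(xs)+cx-50,np.median(ys)+cy-28)); print(w.min(),np.median(w))
print(pts,np.degrees(np.arctan2(pts[0][1]-pts[1][1],pts[1][0]-pts[0][0])))
E
```

```text
clock: 15.75
position: [0.6061, 0.0194, 0.2135]
eef_rot: [0.0, 0.999, 0.039, 0.004]
contact_force: [-0.6, 0.1, -0.1]
grip_width: 0.0852
grip_force: 0.0
[0.60501969 0.01979484 0.21147382]
132 324 465 298 4.5
133 298 457 272 4.6
222 316 464 297 4.5
13 119.0
19 127.0
[(np.float64(119.0), np.float64(316.0)), (np.float64(443.0), np.float64(288.0))] 4.939215542126199
```

The slot is at 4.5° and the marks at 4.9°, so it is lined up. Moving to the press point with the fingers shut.

```bash
python3 -m inch '[[[0,0,0,-0.08,-0.55,0,0.5],[0,0,0,0,-1,0,1],[0,0,0,0,-1,0,1],[0,0,0,0,-0.7,0.5,1],[0,0,0,0,-0.3,0.8,1],[0,0,0,0,0,1,1],[0,0,0,0,0,0.8,1],[0,0,0,0,0,0.5,1],[0,0,0,0,0,0.3,1],[0,0,0,0,0,0,1],[0,0,0,0,0,0,1]]]'
```

```text
clock: 16.72
position: [0.595, 0.1079, 0.1115]
eef_rot: [0.0, 0.999, 0.039, 0.0]
contact_force: [0.2, 0.6, 0.0]
grip_width: -0.0004
grip_force: 0.0
```

```bash
python3 -m inch '[[[0,0,0,0,0,0.2,1],[0,0,0,0,0,0.2,1],[0,0,0,0,0,0.12,1],[0,0,0,0,0,0,1],[0,0,0,0,0,0,1]]]'
python3 -m inch '[[[0,0,0,0,0,0.12,1],[0,0,0,0,0,0.12,1],[0,0,0,0,0,0.08,1],[0,0,0,0,0,0,1],[0,0,0,0,0,0,1]]]'
```

```text
clock: 17.13
position: [0.5951, 0.1083, 0.099]
eef_rot: [-0.0, 0.999, 0.039, 0.0]
contact_force: [-1.3, -0.1, 4.5]
grip_width: -0.0001
grip_force: 1.8
clock: 17.55
position: [0.5952, 0.1084, 0.0912]
eef_rot: [-0.0, 0.999, 0.039, 0.0]
contact_force: [-1.9, 1.0, 7.2]
grip_width: -0.0001
grip_force: 3.3
```

Panel is travelling with the spring. I'll press on until the force rises against the frame.

```bash
python3 -m inch '[[[0,0,0,0,0,0.06,1],[0,0,0,0,0,0.06,1],[0,0,0,0,0,0,1],[0,0,0,0,0,0,1],[0,0,0,0,0,0,1]]]'
```

```text
clock: 17.97
position: [0.5952, 0.1083, 0.091]
eef_rot: [-0.001, 0.999, 0.039, 0.001]
contact_force: [-7.3, 0.8, 26.8]
grip_width: -0.0
grip_force: 13.8
```

The panel is on the frame (z = 0.091 m, force rising to 27 N). I'll ease slightly and check the scene numerically before handing in.

```bash
python3 -m inch '[[[0,0,0,0,0,-0.03,1],[0,0,0,0,0,0,1],[0,0,0,0,0,0,1],[0,0,0,0,0,0,1]]]'
python3 - <<'E'
from h import *
t=snap('side','d9')['image'].astype(int); o=load('d5')['image'].astype(int); i=load('d0')['image'].astype(int)
D=lambda a,b,x0,y0,x1,y1: np.abs(a-b)[y0:y1,x0:x1].mean().round(1)
print('stand+spanner',D(t,o,295,310,360,410),'bottle',D(t,i,415,370,465,425),'beaker',D(t,i,388,305,425,352),'rack',D(t,i,245,145,302,185),'bg',D(t,i,500,300,540,340))
E
```

```text
clock: 18.3
position: [0.5952, 0.1084, 0.091]
eef_rot: [-0.001, 0.999, 0.039, 0.001]
contact_force: [-5.9, 0.7, 22.2]
grip_width: -0.0
grip_force: 11.2
stand+spanner 16.3 bottle 6.6 beaker 7.1 rack 6.7 bg 7.7
```

Run:
```python
from h import *
for n,x,y,w,hh in (('d',318,335,35,32),('s',163,232,90-40,45)):
    o=load(n+'5')['image']; t=(snap('scene','s9') if n=='s' else load('d9'))['image']
    T=o[y:y+hh,x:x+w]; r=cv2.matchTemplate(t[y-12:y+hh+12,x-12:x+w+12],T,cv2.TM_CCOEFF_NORMED); print(n,cv2.minMaxLoc(r)[1::2],'want (12,12)')
```

```text
d (0.9976541996002197, (12, 12)) want (12,12)
s (0.8447511792182922, (12, 12)) want (12,12)
```

The spanner hasn't moved: ring and peg match at zero shift in both views, and the lower scene score fits changed shadows. The panel is still held down, so I'm handing in.

```bash
python3 -c "
from h import *
print(state()['position'],state()['contact_force']); print(finish_job())"
```

```text
[0.59519102 0.10836241 0.09100082] [-5.50970417  0.08774565 22.86884754]
the job is handed in; nothing more can be done
None
```

I handed the job in at about 18 s: the spanner hangs on the far peg's collar, the fastener slot is within about half a degree of the index marks, and the panel is held fully down on the frame with about 22 N; the bottle, beaker and rack did not move.

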